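# Change over the flip stops on a crosscut sled

## Task

The sled is set for one cut length and the next cut needs the other: on its fence, flip up the stop that is down and flip down the stop that is up, so that each snaps over fully. Then bring the loose board snug against the fence along its whole length and slide it to the left, as seen from the robot, under any raised stop, until its left end bears gently but firmly on the stop that is now down. The stops are only finger-tight on the fence, so do not shove them along it, and leave the other things where they are.

Things in the scene. Friction and masses are not known exactly. Their poses are not given: they have to be found in the camera images.
- sled: crosscut sled, fixed: white-faced plywood base 12 mm thick with an aluminium fence 40 mm thick, fence top 72 mm above the bench. Origin at bench height under the fence's front face (towards the robot); x points away from the robot through the fence, y left along it. Base spans x -0.27 to 0.065, y -0.38 to 0.32 m; a guard block stands 50 mm out behind the fence at y = -0.02
- board: loose hardwood board 58 mm wide, 260 mm long (its y), 28 mm thick, about 0.3 kg, lying on the sled's base; origin at the centre of its underside, z up, y towards its left end (the end to be stopped)
- board_left (a point): centre of the board's left end face, 14 mm above its underside; axes as the board's. When the board is snug on the fence this point is 29 mm in front of the fence's front face (x = -0.029 in the sled's frame)
- board_right (a point): centre of the board's right end face, 14 mm above its underside; likewise at x = -0.029 in the sled's frame when snug
- stop_a: carriage of the flip stop that is DOWN at the start (it may be the left or the right one): black block 40 x 36 x 16 mm on the fence's top, with two ears (43 mm high, 36 mm over both) and a clamp knob behind (38 mm high). Origin on the fence's top front edge, axes as the sled's. Slides along the fence if pushed along it with more than about 15 N
- flip_a (a joint): angle of stop_a's aluminium arm, rad: 0 fully down, 1.83 fully up (tab points up and slightly back, foot towards the robot). Axis along the sled's y, 30 mm above the fence's top, 4 mm behind its front face. An over-centre spring drives the arm away from about 0.86 rad to the end it is nearer to; moving it off an end takes 2 to 4 N at the lip
- lip_a (a point): middle of the 8 mm thick round lip at the front of stop_a's thumb tab, 85 mm in front of the arm's axis and level with it when down; the tab (26 mm wide, 6 mm thick, 35 mm long, free underneath) continues an 18 mm wide, 12 mm thick bar, 50 mm long from the axis. Axes turn with the arm: x from lip to axis, y left along the fence
- foot_a (a point): middle of the lower end of stop_a's foot, the plate under the bar, 36 mm across the fence and 12 mm along it; when down this point lies 28 mm in front of and 86 mm below the arm's axis, 4 mm above the sled's base, and the foot's back is 6 mm in front of the fence. Axes turn with the arm: -z points out of the foot's end
- stop_b: carriage of the flip stop that is UP at the start (the other one of the two), made the same as stop_a
- flip_b (a joint): angle of stop_b's arm, rad: 0 fully down, 1.83 fully up; arm and spring the same as flip_a. When up, its foot sticks out towards the robot
- lip_b (a point): middle of the round lip of stop_b's thumb tab, as lip_a; when up it lies 26 mm behind the plane of the fence's front face, 184 mm above the bench, with clear space behind it
- foot_b (a point): middle of the end of stop_b's foot, as foot_a; when up it points at the robot, about 70 mm in front of the fence and 150 mm above the bench
- face_b (a point): point on the right-hand face of stop_b's foot, at the board's mid-height when the arm is down; axes as the sled's when the arm is down. The board's left end is to bear on this face
- offcut: bystander: short wooden offcut 58 x 45 x 28 mm on the sled, origin at the centre of its underside
- pencil: bystander: flat carpenter's pencil 12 x 165 x 8 mm on the sled, origin at its underside
- square: bystander: steel combination square on the bench, 230 mm long
- tape: bystander: tape measure on the sled, 76 x 44 x 58 mm
- spray_can: bystander: spray can, 66 mm across, 190 mm tall

How it is judged:
By the outcome, as a careful person would: the job done as asked, in the order asked, and still so for the second after the job is handed in, with the robot touching nothing.
It also fails if it takes over 72 s, if anything falls off the work surface, if the arm or the gripper's body presses on something with over 40 N, if the wrist force passes 120 N, or if a joint passes its speed limit or range.

## Robot

A 7-joint arm with a two-finger parallel gripper is mounted at the origin on the work surface. World frame = base frame: x ahead of the robot, y to its left, z up, the work surface at z = 0. Lengths are in m, angles in rad, forces in N, time in s.
With the tool pointing down it reaches from about 0.425 to 0.925 m from the base axis. Payload 6.8 kg.
Tool frame: the origin (TCP) lies at the very end of the fingers, on their centre line; the grasp point (between the pads) lies 19 mm behind it; z points along the fingers, y is the line along which they close (so a half turn about z gives the same grasp; the last joint's range is limited). The gripper opens to 85 mm and grips with 20 to 120 N. Pads are 22 mm wide; open, the fingers measure 114 mm over their backs; the gripper's body (76 mm by 85 mm) begins 54 mm behind the grasp point. The pads swing forward as they close: fully open they stand 13 mm farther back than shut.
Start: joints at [1.084, 0.477, 0.022, 1.555, -0.011, 1.109, -0.083], TCP at [0.25, -0.627, 0.231] pointing down, gripper open.
Joint ranges: [-2.96, 2.96], [-0.34, 2.1], [-1.41, 1.46], [0.24, 2.44], [-1.37, 4.51], [0.17, 1.92], [-2.96, 2.96]. Speed limits (rad/s): [2.39, 2.39, 3.14, 3.14, 3.14, 3.14, 3.14].

## Interface

Orientations are given as a rotation vector (axis times angle).
In Python, from bench import monitor, optics, r gives the robot as it stands.
- The arm moves only by the shell command python3 -m crank 'ROWS' [OPENING] [FORCE]. ROWS is JSON, a list of rows, each a list of 2 entries, a list of its own where there are three numbers: the shift along the tool's x, y, z in cm, then the turn, a rotation vector about the tool's x, y, z in rad. A call has 1 to 5 rows; each row shifts and turns the commanded pose from where the row before left it, along the tool's axes as they then stand; what a row does not reach is not made up. A row lasts 1/10 s, in which the tool goes at most 50 mm and 8.59 degrees, less where a joint would pass 70% of its speed; a pose out of reach is approached as far as the arm can. A call is refused whole if a number of a shift passes 5 or a number of a turn 0.15, either way. A call with a gripper value outside its range is refused whole. OPENING is the finger opening in cm, from 0 to 8.54, set as the call begins (- or left out, the last holds). The fingers move at their own pace and stop on an object; FORCE is the grip in N (left out, the last holds). Time passes only in rows, so rows that do not move let the fingers close. It gives the time, the measured TCP pose, the force, the opening and the grip force at its end, in the units of the state.
- monitor.get_obs(): the state, without advancing time (a new reading comes with each control period).
- optics.grab_frame(name): name is "scene" or "side" or "wrist"; returns (picture, depth): 480x640x3 uint8, red, green, blue; 480x640 float32, m along the optical axis (not along the pixel's ray), 0 where there is no reading.
- optics.camera_model(name): a dict with "vertical_fov" (degrees; the focal length in pixels is half the picture's height over the tangent of half this angle, whatever the lens; pixels are square), "cx", "cy" (the principal point, pixels), "R" (3x3) and "t" (3): a world point X has camera coordinates R X + t; the wrist camera has in their place "hand_eye" (4x4, takes a point from camera to tool coordinates, whose origin is the TCP and whose axes are the flange's). Camera axes: x right, y down, z forward; pixel columns grow to the right and rows downward; lengths in m; the calibration is good to about 2 mm. The wrist camera is an equidistant fisheye: a pixel r from the principal point sees the ray r / f radians off the axis. A picture is of the moment at which its call begins: read the wrist's pose just before it. camera_model takes no time and is no camera call.
- r.hand_in(): hands the job in; it is judged then, once.
The state is a dict: "clock": time; "joints": joint angles; "qvel": joint speeds; "tau": joint torques, N m; "tcp_pos": TCP position; "orientation": TCP orientation; "contact_force": force on the tool from outside, world axes, zero at the start; "moment": the same for the moment, N m; "grip_width": finger opening in m; "gripper_force": force on a finger pad.
Only numpy, scipy, OpenCV 4.12 (cv2) and the standard library are available. Lean on these libraries where they do the work, as an engineer would, in place of code of your own. Each camera call takes 0.05 s, during which the arm holds its last target. There are 200 camera calls.

## Working session

There is one attempt and no reset: what is moved stays moved. The work goes in short steps, Python scripts to look and compute and a shell command to move; the robot and the scene stay as the last step left them, time stands still between calls to the robot, and variables do not carry over. Pictures are saved under pics/ and viewed, at most 10 in all, crops included, and the job is handed in when it is done.

```bash
ls; mkdir -p pics; python3 - <<'E'
from bench import monitor, optics, r
import cv2,numpy as np
print(monitor.get_obs())
for n in("scene","side"):
    p,d=optics.grab_frame(n); np.savez(f"pics/{n}0.npz",p=p,d=d)
    cv2.imwrite(f"pics/{n}0.png",p[:,:,::-1]); print(n,optics.camera_model(n))
print(optics.camera_model("wrist"))
E
```

```text
pics
{'clock': 0.0, 'joints': array([ 1.08391811,  0.47782995,  0.02237196,  1.55648123, -0.01151515,
        1.10929504, -0.08312586]), 'qvel': array([-7.50765734e-04,  1.73194246e-04,  1.48156790e-03, -1.27234126e-05,
       -1.29145524e-03,  3.21312076e-04,  1.21109409e-06]), 'tau': array([-7.90274044e-04, -5.96464348e+01,  1.60737164e+00, -2.81205654e+01,
        1.23586552e-02,  9.30147566e-03, -6.49811852e-06]), 'tcp_pos': array([ 0.24935034, -0.62660073,  0.23029376]), 'orientation': array([-3.08364436e+00, -5.91028898e-01,  7.75809294e-04]), 'contact_force': array([0.80415241, 0.14697358, 0.98503911]), 'moment': array([-0.0527071 , -0.02784312,  0.01108597]), 'gripper_force': 0.0, 'grip_width': 0.08528463442178845}
scene {'vertical_fov': 49.41386358128771, 'cx': 317.7371022204199, 'cy': 235.70025277387967, 'R': array([[-0.7617842 ,  0.6477202 ,  0.01197385],
       [ 0.3741816 ,  0.45501306, -0.80805398],
       [-0.52884115, -0.61108236, -0.58898674]]), 't': array([ 0.41266474, -0.12753957,  1.755689  ])}
side {'vertical_fov': 46.36988412349401, 'cx': 327.8016317609368, 'cy': 241.44697512778896, 'R': array([[-0.7620453 , -0.64752102, -0.00186542],
       [-0.37657637,  0.44551972, -0.81222067],
       [ 0.52676104, -0.61824648, -0.58334733]]), 't': array([0.39582401, 0.29503776, 1.02504718])}
{'vertical_fov': 65.70646984690485, 'cx': 313.8169589180486, 'cy': 240.36367509893995, 'hand_eye': array([[ 1.08594003e-03, -9.62241661e-01, -2.72194429e-01,
         6.98839478e-02],
       [ 9.99999385e-01,  9.84070679e-04,  5.10758273e-04,
        -5.60134296e-04],
       [-2.23614332e-04, -2.72194816e-01,  9.62242138e-01,
        -1.41975022e-01],
       [ 0.00000000e+00,  0.00000000e+00,  0.00000000e+00,
         1.00000000e+00]])}
```

View pics/scene0.png

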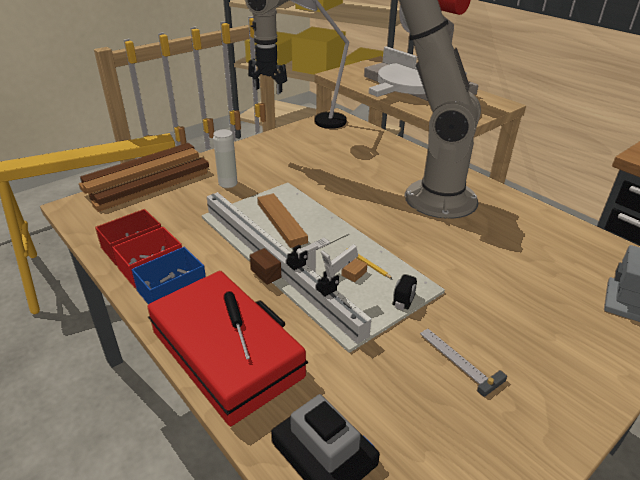

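View pics/side0.png

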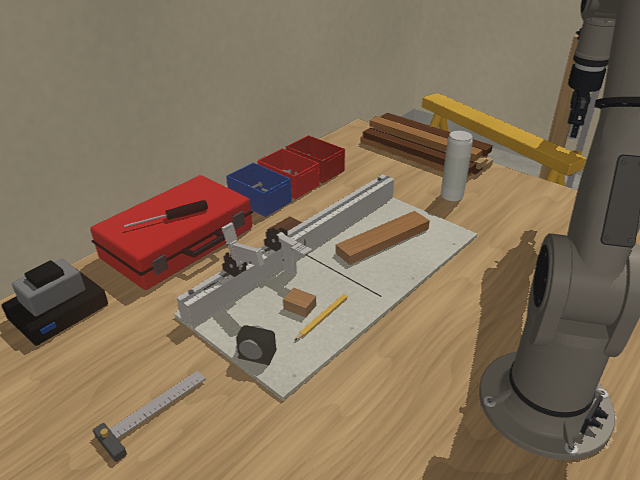

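The side view shows the down stop at about (275,238) and the raised one at about (235,262), to its left as the robot sees it. The board is at (383,237), the offcut at (299,302), the pencil at (320,318), the tape at (256,343) and the spray can at (457,165).

```bash
cat > h.py <<'E'
import numpy as np,cv2
from bench import monitor,optics,r
from scipy.spatial.transform import Rotation as Ro
def cloud(n,p=None,d=None):
    m=optics.camera_model(n); f=240/np.tan(np.radians(m["vertical_fov"]/2))
    if n=="wrist": 
        o=monitor.get_obs()
    if p is None: p,d=optics.grab_frame(n)
    v,u=np.mgrid[:480,:640]; x=(u-m["cx"])/f; y=(v-m["cy"])/f
    if n=="wrist":
        th=np.hypot(x,y); k=np.tan(th)/np.maximum(th,1e-9); x=x*k;y=y*k
    ok=(d>0)
    c=np.stack([x*d,y*d,d],-1)
    if n=="wrist":
        H=m["hand_eye"]; c=c@H[:3,:3].T+H[:3,3]
        c=c@Ro.from_rotvec(o["orientation"]).as_matrix().T+o["tcp_pos"]
    else: c=(c-m["t"])@m["R"]
    return c,p,ok
E
python3 - <<'E'
from h import *
C=[]
for n in("scene","side"):
    z=np.load(f"pics/{n}0.npz"); c,p,ok=cloud(n,z["p"],z["d"]); 
    q=c[ok]; col=p[ok]
    m=(q[:,0]>.3)&(q[:,0]<1.1)&(abs(q[:,1])<.6)&(q[:,2]>-.02)&(q[:,2]<.25)
    q=q[m];col=col[m].astype(int)
    # fence: grey, z .066-.078
    g=(abs(col[:,0]-col[:,2])<25)&(col[:,0]>90)&(abs(q[:,2]-.072)<.005)
    pts=q[g,:2].astype(np.float32)
    # RANSAC-ish line
    best=None;rng=np.random.default_rng(0)
    for _ in range(400):
        a,b=pts[rng.integers(len(pts),size=2)]
        t=(b-a);L=np.linalg.norm(t)
        if L<.1: continue
        t/=L;s=abs((pts-a)@[-t[1],t[0]])<.018
        if best is None or s.sum()>best.sum(): best=s
    rect=cv2.minAreaRect(pts[best]); print(n,rect,best.sum(),"z",np.median(q[g,2][best]))
    s=pts[best]; vx=cv2.fitLine(s,cv2.DIST_HUBER,0,.001,.001).ravel()
    if vx[1]<0: vx[:2]*=-1
    yaw=np.arctan2(-vx[0],vx[1]); ex=np.array([np.cos(yaw),np.sin(yaw)]);ey=np.array([-ex[1],ex[0]])
    X=s@ex;Y=s@ey; print("yaw",yaw,"X pct",np.percentile(X,[1,5,50,95,99]),"Y",np.percentile(Y,[.1,1,99,99.9]),"ex",ex)
    print("bench z",np.median(q[abs(q[:,2])<.006,2]))
    np.savez(f"pics/c_{n}.npz",q=q,col=col)
E
```

```text
scene ((0.6493405103683472, -0.05045601725578308), (0.7016139030456543, 0.0359489843249321), 88.40995788574219) 1852 z 0.07236333821856986
yaw -0.02915819 X pct [0.63286572 0.63454359 0.65239167 0.66716598 0.66820395] Y [-0.38115189 -0.37055387  0.31676327  0.31877146] ex [ 0.99957496 -0.02915406]
bench z 0.00012168766557706624
side ((0.6452471017837524, -0.049993544816970825), (0.7012826204299927, 0.0359802171587944), 88.21257781982422) 1938 z 0.07208094922451168
yaw -0.028884009 X pct [0.62858968 0.62955075 0.64308578 0.66236908 0.6640691 ] Y [-0.37889179 -0.37181725  0.31652351  0.31867618] ex [ 0.9995829  -0.02887999]
bench z -0.00033090306272340716
```

```bash
python3 - <<'E'
from h import *
yaw=-.029; ex=np.array([np.cos(yaw),np.sin(yaw)]);ey=np.array([-ex[1],ex[0]])
for n in("scene","side"):
    z=np.load(f"pics/c_{n}.npz");q=z["q"];col=z["col"]
    X=q[:,:2]@ex;Y=q[:,:2]@ey;Z=q[:,2]
    m=(Z>.03)&(Z<.062)&(Y>-.37)&(Y<.3)&(X>.6)&(X<.7)
    h,e=np.histogram(X[m],np.arange(.6,.7,.002));i=h.argsort()[::-1][:4];print(n,"fence face X",[(round(e[j],3),h[j]) for j in i])
    m=(Z>.077)&(X>.5)&(X<.72)&(Y>-.3)&(Y<.3)
    h,e=np.histogram(Y[m],np.arange(-.3,.3,.01));print([(round(e[j],2),h[j]) for j in np.nonzero(h)[0]])
    # high pts
    m2=m&(Z>.13); print("high X,Y,Z",[np.round(np.percentile(a[m2],[1,10,50,90,99]),3) for a in(X,Y,Z)])
    dark=(col.max(1)<70)&m; 
    h,e=np.histogram(Y[dark],np.arange(-.3,.3,.01));print("dark",[(round(e[j],2),h[j]) for j in np.nonzero(h)[0]])
    # front bits z .08-.11 : lip a
    m3=m&(X<.62)&(Z<.125);print("front low",[np.round(np.percentile(a[m3],[1,10,50,90,99]),3) for a in(X,Y,Z)],m3.sum())
    m3=(X<.62)&(X>.58)&(Z>.03)&(Z<.095)&(Y>-.1)&(Y<.2);print("foot a",[np.round(np.percentile(a[m3],[1,10,50,90,99]),3) for a in(X,Y,Z)],m3.sum())
    # objects on base z .015-.05, x<.6
    o=(abs(Z-.040)<.004)&(X>.33)&(X<.625)&(Y<.31)&(Y>-.4)&(col[:,0]-col[:,2]>25)
    lab=np.c_[X[o],Y[o]].astype(np.float32)
    for nm,s in(("board",lab[:,1]<-.06),("offcut",lab[:,1]>0)):
        if s.sum()>5:
            print(nm,s.sum(),cv2.minAreaRect(lab[s]),np.median(lab[s],0))
    o=(abs(Z-.020)<.004)&(X>.35)&(X<.6)&(col[:,0]-col[:,2]>60)
    print("pencil",cv2.minAreaRect(np.c_[X[o],Y[o]].astype(np.float32)))
    o=(Z>.03)&(Z<.08)&(X>.3)&(X<.58)&(Y>.12)&(Y<.4);print("tape",[np.round(np.percentile(a[o],[1,50,99]),3) for a in(X,Y,Z)])
    o=(Z>.1)&(Z<.2)&(X>.3)&(Y<-.25);print("can",[np.round(np.percentile(a[o],[1,50,99]),3) for a in(X,Y,Z)])
E
```

```text
scene fence face X [(np.float64(0.666), np.int64(545)), (np.float64(0.668), np.int64(389)), (np.float64(0.664), np.int64(140)), (np.float64(0.67), np.int64(40))]
[(np.float64(-0.3), np.int64(1)), (np.float64(-0.27), np.int64(1)), (np.float64(-0.24), np.int64(2)), (np.float64(-0.22), np.int64(2)), (np.float64(-0.21), np.int64(1)), (np.float64(-0.17), np.int64(1)), (np.float64(-0.03), np.int64(1)), (np.float64(-0.01), np.int64(1)), (np.float64(0.01), np.int64(1)), (np.float64(0.03), np.int64(16)), (np.float64(0.04), np.int64(111)), (np.float64(0.05), np.int64(149)), (np.float64(0.06), np.int64(219)), (np.float64(0.07), np.int64(98)), (np.float64(0.12), np.int64(1)), (np.float64(0.15), np.int64(3)), (np.float64(0.16), np.int64(73)), (np.float64(0.17), np.int64(188)), (np.float64(0.18), np.int64(489)), (np.float64(0.19), np.int64(177)), (np.float64(0.21), np.int64(1)), (np.float64(0.28), np.int64(2))]
high X,Y,Z [array([0.557, 0.567, 0.61 , 0.653, 0.657]), array([0.167, 0.174, 0.183, 0.187, 0.191]), array([0.131, 0.136, 0.153, 0.175, 0.188])]
dark [(np.float64(0.03), np.int64(11)), (np.f
[... 2302 characters left out ...]
8, 0.615, 0.619]), array([0.049, 0.054, 0.06 , 0.062, 0.064]), array([0.031, 0.037, 0.062, 0.086, 0.093])] 281
board 1462 ((0.5187798738479614, -0.19511105120182037), (0.26469001173973083, 0.06445387005805969), 77.3978271484375) [ 0.51932645 -0.18339844]
offcut 407 ((0.5034703016281128, 0.125168114900589), (0.060814019292593, 0.04973812401294708), 12.994091033935547) [0.5025036  0.12576355]
pencil ((0.4687131345272064, 0.3100660741329193), (0.5508476495742798, 0.036912351846694946), 83.52931213378906)
tape [array([0.434, 0.471, 0.528]), array([0.122, 0.28 , 0.308]), array([0.03 , 0.056, 0.072])]
can [array([0.485, 0.507, 0.546]), array([-0.54 , -0.494, -0.481]), array([0.102, 0.157, 0.193])]
```

```bash
cat >> h.py <<'E'
YAW=-.029; X0=.629
ex=np.array([np.cos(YAW),np.sin(YAW),0]);ey=np.array([-ex[1],ex[0],0]);ez=np.array([0,0,1.])
def tosled(p): return np.stack([p@ex-X0,p@ey,p[...,2]],-1)
def fromsled(s): s=np.asarray(s,float); return (s[0]+X0)*ex+s[1]*ey+s[2]*ez
def state():
    o=monitor.get_obs(); R=Ro.from_rotvec(o["orientation"]).as_matrix()
    print("t",round(o["clock"],2),"tcp sled mm",np.round(tosled(o["tcp_pos"])*1e3,1),"F",np.round(o["contact_force"],1),"w",round(o["grip_width"],4),"J",np.round(o["joints"],2)); return o,R
def goal(s,tilt=0,yaw=0):
    """sled target, tilt fwd, extra yaw -> turn (tool rotvec) from now, then shift in tool axes after the turn"""
    o,R=state()
    T=Ro.from_euler('z',YAW+yaw).as_matrix()@np.array([[1,0,0],[0,-1,0],[0,0,-1.]])@Ro.from_rotvec([0,tilt,0]).as_matrix()
    d=fromsled(s)-o["tcp_pos"]
    print("turn",np.round(Ro.from_matrix(R.T@T).as_rotvec(),3),"| shift before turn cm",np.round(R.T@d*100,2),"| after turn",np.round(T.T@d*100,2))
E
python3 - <<'E'
from h import *
goal([-.13,.057,.22],0)
goal([-.13,.057,.22],.785)
for n in("scene","side"):
    z=np.load(f"pics/c_{n}.npz");s=tosled(z["q"])
    for nm,m in(("taba",(s[:,0]>-.088)&(s[:,0]<-.05)&(s[:,2]>.09)&(s[:,2]<.125)&(abs(s[:,1]-.057)<.04)),("tabb",(s[:,2]>.16)&(abs(s[:,1]-.18)<.04)&(s[:,0]>-.0))):
        print(n,nm,np.round(np.percentile(s[m],[2,50,98],axis=0)*1e3,1).tolist(),m.sum())
E
```

```text
t 0.1 tcp sled mm [-361.5 -619.2  230.4] F [-0.   0.7 -0.3] w 0.0856 J [ 1.08  0.48  0.02  1.56 -0.01  1.11 -0.08]
turn [-0.002  0.     0.408] | shift before turn cm [ 48.07 -52.89   1.12] | after turn [ 23.15 -67.62   1.04]
t 0.1 tcp sled mm [-361.5 -619.2  230.4] F [-0.   0.7 -0.3] w 0.0856 J [ 1.08  0.48  0.02  1.56 -0.01  1.11 -0.08]
turn [-0.162  0.774  0.386] | shift before turn cm [ 48.07 -52.89   1.12] | after turn [ 15.64 -67.62  17.1 ]
scene taba [[-83.5, 40.5, 99.4], [-67.2, 57.3, 104.7], [-50.6, 68.3, 107.8]] 95
scene tabb [[18.3, 166.3, 160.8], [24.3, 181.7, 178.1], [29.5, 192.3, 189.2]] 84
side taba [[-84.9, 42.7, 99.5], [-69.1, 57.0, 104.4], [-50.3, 68.7, 108.1]] 143
side tabb [[15.1, 166.5, 160.4], [21.0, 179.7, 175.2], [27.8, 191.8, 188.9]] 166
```

```bash
T='[[3.4,-3.7,0.05],[0,0,0]]'; 
python3 -m crank '[[[3.4,-3.75,0],[0,0,0]],[[3.4,-3.75,0],[0,0,0]],[[3.4,-3.75,0],[0,0,0]],[[3.4,-3.75,0],[0,0,0]],[[3.4,-3.75,0],[0,0,0]]]' 0 30
python3 -m crank '[[[3.4,-3.75,0],[0,0,0]],[[3.4,-3.75,0],[0,0,0]],[[3.4,-3.75,0],[0,0,0]],[[3.4,-3.75,0],[0,0,0]],[[3.4,-3.75,0],[0,0,0]]]'
python3 -m crank '[[[3.4,-3.75,0],[0,0,0]],[[3.4,-3.75,0],[0,0,0]],[[0,0,0],[0,0,0.136]],[[0,0,0],[0,0,0.136]],[[0,0,0],[0,0,0.136]]]'
python3 -m crank '[[[0,0,0],[0,0.14,0]],[[0,0,0],[0,0.14,0]],[[0,0,0],[0,0.14,0]],[[0,0,0],[0,0.14,0]],[[0,0,0],[0,0.14,0]]]'
python3 - <<'E'
from h import *
goal([-.13,.056,.20],.785)
p,d=optics.grab_frame("wrist");cv2.imwrite("pics/w1.png",p[:,:,::-1])
E
```

```text
clock: 0.6
tcp_pos: [0.3373, -0.3908, 0.231]
orientation: [-3.085, -0.591, 0.0]
contact_force: [1.0, -0.9, 0.1]
grip_width: 0.0121
gripper_force: 0.0
clock: 1.1
tcp_pos: [0.4247, -0.1569, 0.2313]
orientation: [3.085, 0.591, -0.0]
contact_force: [1.5, -1.3, -0.6]
grip_width: -0.0003
gripper_force: 0.0
clock: 1.6
tcp_pos: [0.4595, -0.0646, 0.231]
orientation: [-3.141, 0.053, 0.001]
contact_force: [-0.2, -0.9, 0.3]
grip_width: -0.0001
gripper_force: 0.0
clock: 2.1
tcp_pos: [0.4538, -0.0576, 0.2294]
orientation: [-3.001, 0.024, -0.89]
contact_force: [-0.2, 0.6, -1.0]
grip_width: -0.0
gripper_force: 0.0
t 2.1 tcp sled mm [-173.7  -44.4  229.4] F [-0.2  0.6 -1. ] w -0.0 J [ 0.49 -0.11 -0.45  2.42 -0.28  0.25 -1.31]
turn [-0.023  0.209  0.004] | shift before turn cm [ 2.12 -9.91  5.08] | after turn [  1.01 -10.04   5.17]
```

View pics/w1.png

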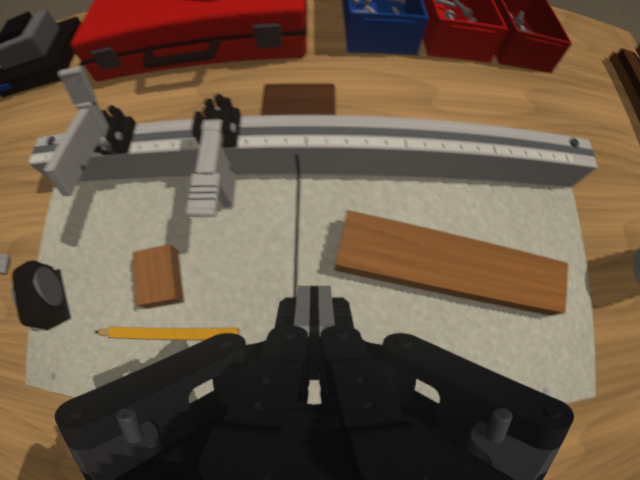

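The wrist view shows tab a at about (203,195), the offcut at (157,275) and the board at (450,260). All are clear of the path, and only 0.58 rad of tilt was reached here. I'll move out and lower, then tilt more.

```bash
python3 - <<'E'
from h import *
goal([-.125,.056,.12],.785)
E
python3 -m crank '[[[-0.5,-3.4,3.9],[0,0,0]],[[-0.5,-3.4,3.9],[0,0,0]],[[-0.5,-3.3,3.9],[0,0,0]],[[0,0,0],[0,0.1,0]],[[0,0,0],[0,0.1,0]]]'
python3 - <<'E'
from h import *
goal([-.125,.056,.09],.785)
E
```

```text
t 2.15 tcp sled mm [-172.6  -45.4  230.6] F [-0.8  2.8 -1. ] w 0.0 J [ 0.51 -0.11 -0.47  2.42 -0.3   0.25 -1.29]
turn [-0.023  0.208  0.001] | shift before turn cm [-2.02 -9.87 12.1 ] | after turn [ -4.45 -10.14  11.19]
clock: 2.65
tcp_pos: [0.4741, -0.0405, 0.2034]
orientation: [2.953, -0.038, 0.898]
contact_force: [1.1, -0.5, 0.4]
grip_width: 0.0002
gripper_force: 0.0
t 2.65 tcp sled mm [-153.9  -26.8  203.4] F [ 1.1 -0.5  0.4] w 0.0002 J [ 0.62 -0.01 -0.73  2.43  0.69  0.18 -2.36]
turn [0.042 0.194 0.021] | shift before turn cm [-3.78 -8.81 10.66] | after turn [-5.97 -8.28 10.07]
```

Forward tilt at this reach runs into the joint limits. I'll untilt, yaw so the tool's x points left, and tilt sideways instead, so the finger comes in under the tab from the right.

```bash

python3 -m crank '[[[0,0,0],[0,-0.15,0]],[[0,0,0],[0,-0.15,0]],[[0,0,0],[0,-0.15,0]],[[0,0,0],[0,-0.15,0]],[[0,0,0],[0,0,0]]]'
python3 - <<'E'
from h import *
goal([-.07,-.03,.22],0,1.57)
E
```

```text
clock: 3.15
tcp_pos: [0.478, -0.0519, 0.2031]
orientation: [3.08, -0.095, 0.079]
contact_force: [-0.4, 0.1, -0.3]
grip_width: -0.0001
gripper_force: 0.0
t 3.15 tcp sled mm [-149.7  -38.   203.1] F [-0.4  0.1 -0.3] w -0.0001 J [ 0.54  0.23 -0.69  2.04  0.27  0.9  -1.92]
turn [ 0.087  0.005 -1.602] | shift before turn cm [ 8.02 -0.97 -1.33] | after turn [ 0.8   7.97 -1.69]
```

```bash

python3 -m crank '[[[4,-0.5,-0.7],[0,0,0]],[[4,-0.5,-0.7],[0,0,0]],[[0,0,0],[0.08,0,-0.12]],[[0,0,0],[0,0,-0.148]],[[0,0,0],[0,0,-0.148]]]'
python3 -m crank '[[[0,0,0],[0,0,-0.148]],[[0,0,0],[0,0,-0.148]],[[0,0,0],[0,0,-0.148]],[[0,0,0],[0,0,-0.148]],[[0,0,0],[0,0,-0.148]]]'
python3 -m crank '[[[0,0,0],[0,0,-0.148]],[[0,0,0],[0,0,-0.148]],[[0,0,0],[0,0,-0.148]],[[0,0,0],[0,0.14,0]],[[0,0,0],[0,0.14,0]]]'
python3 -m crank '[[[0,0,0],[0,0.14,0]],[[0,0,0],[0,0.14,0]],[[0,0,0],[0,0.14,0]],[[0,0,0],[0,0.14,0]],[[0,0,0],[0,0.14,0]]]'
python3 - <<'E'
from h import *
o,R=state(); print("tool z in sled",tosled(o["tcp_pos"]+R[:,2])-tosled(o["tcp_pos"]),"yaw/tilt")
goal([-.073,-.02,.15],1.0,1.57)
E
```

```text
clock: 3.65
tcp_pos: [0.5535, -0.046, 0.2196]
orientation: [-3.083, -0.566, -0.084]
contact_force: [0.3, 0.7, 0.6]
grip_width: -0.0002
gripper_force: 0.0
clock: 4.15
tcp_pos: [0.5533, -0.0454, 0.2198]
orientation: [2.662, 1.64, 0.082]
contact_force: [-0.6, -0.3, 0.7]
grip_width: 0.0
gripper_force: 0.0
clock: 4.65
tcp_pos: [0.5539, -0.0434, 0.2209]
orientation: [-2.102, -2.065, -0.375]
contact_force: [-0.3, 0.6, -1.2]
grip_width: 0.0003
gripper_force: 0.0
clock: 5.15
tcp_pos: [0.5537, -0.0461, 0.2189]
orientation: [-1.636, -1.627, -0.945]
contact_force: [0.3, 0.4, 0.3]
grip_width: 0.0003
gripper_force: 0.0
t 5.15 tcp sled mm [-74.2 -30.  218.9] F [0.3 0.4 0.3] w 0.0003 J [ 1.25  1.02 -1.29  1.75 -0.05  1.08  0.14]
tool z in sled [ 0.02825093  0.84172913 -0.53916042] yaw/tilt
t 5.15 tcp sled mm [-74.2 -30.  218.9] F [0.3 0.4 0.3] w 0.0003 J [ 1.25  1.02 -1.29  1.75 -0.05  1.08  0.14]
turn [ 0.028 -0.001  0.04 ] | shift before turn cm [-5.26 -0.21  4.56] | after turn [-5.26  0.12  4.56]
```

```bash
cat >> h.py <<'E'
def sh(*pts):
    "successive sled targets -> tool shifts (cm), orientation kept"
    o,R=state(); c=o["tcp_pos"]
    for s in pts:
        n=fromsled(s); print(s,"shift",np.round(R.T@(n-c)*100,2)); c=n
E
python3 - <<'E'
from h import *
sh([-.08,-.03,.066],[-.08,.048,.066],[-.076,.048,.10],[-.066,.048,.125],[-.048,.048,.15])
E
```

```text
t 5.15 tcp sled mm [-74.2 -30.  218.9] F [0.3 0.4 0.3] w 0.0003 J [ 1.25  1.02 -1.29  1.75 -0.05  1.08  0.14]
[-0.08, -0.03, 0.066] shift [-12.83  -1.31   8.23]
[-0.08, 0.048, 0.066] shift [ 4.21 -0.02  6.57]
[-0.076, 0.048, 0.1] shift [ 2.84  0.56 -1.82]
[-0.066, 0.048, 0.125] shift [ 2.06  1.12 -1.32]
[-0.048, 0.048, 0.15] shift [ 2.03  1.92 -1.3 ]
```

```bash

python3 -m crank '[[[-3.2,-0.3,2.05],[0,0,0]],[[-3.2,-0.3,2.05],[0,0,0]],[[-3.2,-0.3,2.05],[0,0,0]],[[-3.2,-0.3,2.05],[0,0,0]],[[0,0,0],[0,0,0]]]'
python3 - <<'E'
from h import *
sh([-.08,-.03,.066],[-.08,.048,.066])
o=monitor.get_obs(); c,p,ok=cloud("side"); s=tosled(c); cv2.imwrite("pics/s2.png",cv2.resize(p[160:340,140:400],None,fx=3,fy=3)[:,:,::-1])
E
```

```text
clock: 5.65
tcp_pos: [0.5458, -0.0447, 0.0617]
orientation: [-1.636, -1.626, -0.934]
contact_force: [-0.3, 0.5, -0.2]
grip_width: -0.0002
gripper_force: 0.0
t 5.65 tcp sled mm [-82.1 -28.9  61.7] F [-0.3  0.5 -0.2] w -0.0002 J [ 1.19  1.2  -1.14  1.78  0.08  0.93  0.25]
[-0.08, -0.03, 0.066] shift [ 0.29  0.23 -0.32]
[-0.08, 0.048, 0.066] shift [4.23 0.01 6.56]
```

View pics/s2.png

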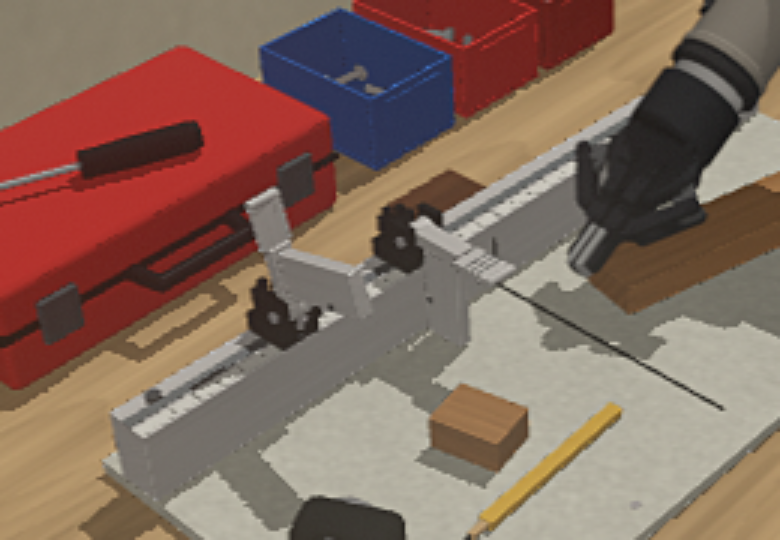

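The picture shows the closed fingers at (590,255), low and to the right of tab a at (490,265), with the board beneath clear. Now I'll slide in under the tab and lift.

```bash

python3 -m crank '[[[1.5,0.2,2.1],[0,0,0]],[[1.5,0,2.1],[0,0,0]],[[1.4,0,2.1],[0,0,0]],[[0,0,0],[0,0,0]]]'
python3 -m crank '[[[0.8,0.1,-0.5],[0,0,0]],[[0.7,0.1,-0.45],[0,0,0]],[[0.7,0.15,-0.45],[0,0,0]]]'
python3 - <<'E'
from h import *
sh([-.076,.048,.10],[-.066,.048,.125],[-.048,.048,.15],[-.03,.048,.165])
E
```

```text
clock: 6.1
tcp_pos: [0.5521, 0.0361, 0.0743]
orientation: [-1.626, -1.637, -0.943]
contact_force: [0.6, 0.9, 0.8]
grip_width: 0.0002
gripper_force: 0.0
clock: 6.4
tcp_pos: [0.5551, 0.0306, 0.0975]
orientation: [-1.635, -1.632, -0.942]
contact_force: [-1.0, 0.1, -4.3]
grip_width: 0.0
gripper_force: 2.0
t 6.4 tcp sled mm [-75.   46.7  97.5] F [-1.   0.1 -4.3] w 0.0 J [ 1.12  1.15 -1.19  1.86  0.04  0.82  0.17]
[-0.076, 0.048, 0.1] shift [ 0.28 -0.09 -0.03]
[-0.066, 0.048, 0.125] shift [ 2.06  1.12 -1.33]
[-0.048, 0.048, 0.15] shift [ 2.02  1.92 -1.31]
[-0.03, 0.048, 0.165] shift [ 1.18  1.87 -0.76]
```

```bash

python3 -m crank '[[[1.0,0.3,-0.6],[0,0,0]],[[1.1,0.5,-0.7],[0,0,0]],[[1.0,0.8,-0.65],[0,0,0]],[[1.0,1.0,-0.65],[0,0,0]]]'
python3 -m crank '[[[0.6,0.9,-0.4],[0,0,0]],[[0.6,0.9,-0.4],[0,0,0]]]'
python3 - <<'E'
from h import *
sh([-.048,.048,.15],[-.03,.048,.165])
c,p,ok=cloud("side"); s=tosled(c); cv2.imwrite("pics/s3.png",cv2.resize(p[160:340,140:400],None,fx=3,fy=3)[:,:,::-1])
E
```

```text
clock: 6.8
tcp_pos: [0.5796, 0.0315, 0.1488]
orientation: [-1.632, -1.631, -0.945]
contact_force: [0.6, -0.1, 0.5]
grip_width: -0.0003
gripper_force: 0.1
clock: 7.0
tcp_pos: [0.5971, 0.0316, 0.1641]
orientation: [-1.631, -1.632, -0.945]
contact_force: [0.3, 1.0, -0.6]
grip_width: -0.0002
gripper_force: 0.0
t 7.0 tcp sled mm [-33.   48.9 164.1] F [ 0.3  1.  -0.6] w -0.0002 J [ 1.08  1.09 -1.24  1.75 -0.01  0.91  0.11]
[-0.048, 0.048, 0.15] shift [-1.17 -1.57  0.64]
[-0.03, 0.048, 0.165] shift [ 1.18  1.87 -0.76]
```

View pics/s3.png

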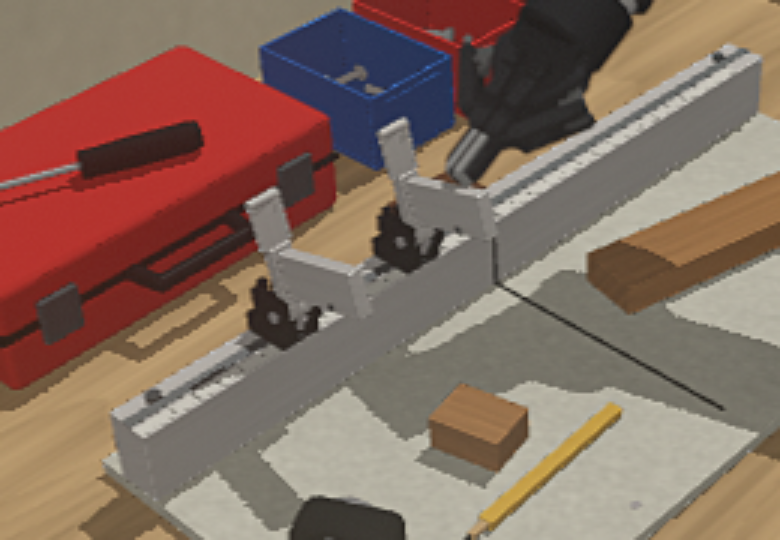

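Stop a is now fully up: its tab at (395,150) is parallel to b's at (265,220). I'll withdraw to the right and up, then untilt.

```bash

python3 -m crank '[[[-1.5,-0.3,-2.3],[0,0,0]],[[-2.2,-0.4,-3.4],[0,0,0]],[[3.5,0,-2.2],[0,0,0]],[[3.5,0,-2.2],[0,0,0]],[[0,0,0],[0,-0.14,0]]]'
python3 -m crank '[[[0,0,0],[0,-0.145,0]],[[0,0,0],[0,-0.145,0]],[[0,0,0],[0,-0.145,0]],[[0,0,0],[0,-0.145,0]],[[0,0,0],[0,-0.145,0]]]'
python3 -m crank '[[[0,0,0],[0,-0.145,0]],[[0,0,0],[0,0,0]]]'
python3 - <<'E'
from h import *
goal([.06,.178,.25],0,1.57)
E
```

```text
clock: 7.55
tcp_pos: [0.5846, -0.0385, 0.2456]
orientation: [-1.737, -1.718, -0.85]
contact_force: [1.5, 0.5, -0.7]
grip_width: 0.0002
gripper_force: 0.0
clock: 8.05
tcp_pos: [0.5832, -0.0354, 0.2455]
orientation: [-2.206, -2.153, -0.199]
contact_force: [-0.1, 0.9, -1.0]
grip_width: 0.0
gripper_force: 0.0
clock: 8.25
tcp_pos: [0.5828, -0.0273, 0.2463]
orientation: [2.205, 2.173, 0.045]
contact_force: [-0.7, 1.6, 1.2]
grip_width: -0.0
gripper_force: 0.0
t 8.25 tcp sled mm [-45.6 -10.3 246.3] F [-0.7  1.6  1.2] w -0.0 J [ 0.68  0.45 -0.99  1.76  0.45  1.11 -0.46]
turn [0.053 0.011 0.015] | shift before turn cm [ 1.868e+01  1.084e+01 -1.000e-02] | after turn [18.84 10.55 -0.37]
```

```bash

python3 -m crank '[[[3.75,2.2,0],[0,0,0]],[[3.75,2.2,0],[0,0,0]],[[3.75,2.2,0],[0,0,0]],[[3.75,2.15,0],[0,0,0]],[[3.7,2.1,0],[0.05,0,0]]]'
python3 -m crank '[[[0,0,3],[0,0,0]],[[0,0,3],[0,0,0]],[[0,0,1.6],[0,0,0]],[[0,0,0],[0,0,0]]]'
python3 - <<'E'
from h import *
sh([.06,.178,.167],[-.07,.178,.167])
E
```

```text
clock: 8.75
tcp_pos: [0.6962, 0.1495, 0.2472]
orientation: [2.249, 2.188, -0.013]
contact_force: [1.4, -0.3, 1.0]
grip_width: 0.0002
gripper_force: 0.0
clock: 9.15
tcp_pos: [0.6949, 0.1458, 0.1681]
orientation: [2.251, 2.187, -0.019]
contact_force: [-0.4, -0.0, 0.5]
grip_width: 0.0001
gripper_force: 0.0
t 9.15 tcp sled mm [ 61.4 165.9 168.1] F [-0.4 -0.   0.5] w 0.0001 J [ 0.23  0.75 -0.86  1.47  0.59  1.21 -0.74]
[0.06, 0.178, 0.167] shift [ 1.21 -0.13  0.1 ]
[-0.07, 0.178, 0.167] shift [  0.   -13.     0.09]
```

```bash

python3 -m crank '[[[1.2,0,0.1],[0,0,0]],[[0,-1.2,0],[0,0,0]],[[0,-1.2,0],[0,0,0]],[[0,-1.2,0],[0,0,0]]]'
python3 -m crank '[[[0,-1.2,0],[0,0,0]],[[0,-1.2,0],[0,0,0]],[[0,-1.2,0],[0,0,0]]]'
python3 -m crank '[[[0,-1.3,0],[0,0,0]],[[0,-1.3,0],[0,0,0]],[[0,-1.3,0],[0,0,0]],[[0,-1.3,0],[0,0,0]],[[0,0,0],[0,0,0]]]'
python3 - <<'E'
from h import *
sh([-.07,.178,.167])
c,p,ok=cloud("side"); s=tosled(c); cv2.imwrite("pics/s4.png",cv2.resize(p[160:340,140:400],None,fx=3,fy=3)[:,:,::-1])
E
```

```text
clock: 9.55
tcp_pos: [0.6626, 0.1621, 0.1738]
orientation: [2.246, 2.184, -0.002]
contact_force: [4.2, 0.2, 2.8]
grip_width: -0.0001
gripper_force: 1.8
clock: 9.85
tcp_pos: [0.6251, 0.1621, 0.1719]
orientation: [2.247, 2.185, -0.007]
contact_force: [3.6, 0.6, -1.3]
grip_width: -0.0
gripper_force: 1.4
clock: 10.35
tcp_pos: [0.5707, 0.1632, 0.1707]
orientation: [2.246, 2.188, -0.014]
contact_force: [0.5, -1.1, 0.3]
grip_width: 0.0003
gripper_force: 0.0
t 10.35 tcp sled mm [-63.3 179.6 170.7] F [ 0.5 -1.1  0.3] w 0.0003 J [ 0.29  0.58 -0.94  1.76  0.54  1.08 -0.86]
[-0.07, 0.178, 0.167] shift [-0.16 -0.67  0.38]
```

View pics/s4.png

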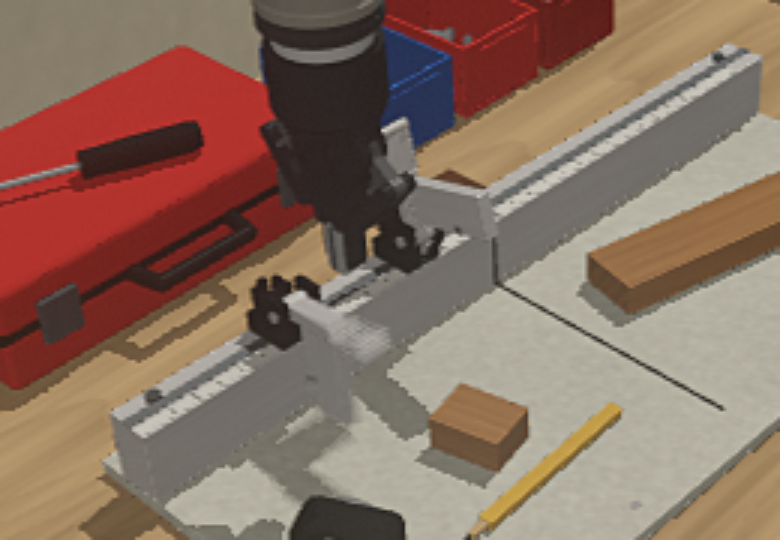

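Stop b is now down: its foot is at (335,380) and the tab points at the robot at (355,335). I'll rise and go to the front of the board, taking a fresh measurement of the board and both stops on the way.

```bash

python3 -m crank '[[[0,0,-4.5],[0,0,0]],[[0,0,-4.5],[0,0,0]],[[-4.5,-1.2,0],[0,0,0]],[[-4.5,-1.2,0],[0,0,0]],[[-4.5,-1.2,0],[0,0,0]]]'
python3 -m crank '[[[-4.5,-1.4,0],[0,0,0]],[[-4.5,-1.4,0],[0,0,0]],[[-4.5,-1.4,0],[0,0,0]],[[-4.5,-1.4,0],[0,0,0]],[[-4.5,-1.4,0],[0,0,0]]]'
cat > meas.py <<'E'
from h import *
for n in("scene","side"):
    c,p,ok=cloud(n); s=tosled(c)[ok]; col=p[ok].astype(int)
    b=(abs(s[:,2]-.040)<.004)&(s[:,0]>-.27)&(s[:,0]<0.003)&(s[:,1]<.21)&(s[:,1]>-.4)&(col[:,0]-col[:,2]>25)
    m=np.zeros(ok.shape,np.uint8); m[ok]=b
    nl,L,st,_=cv2.connectedComponentsWithStats(m); k=1+st[1:,4].argmax()
    P=tosled(c)[L==k][:,:2]; (cx,cy),(w,h),a=cv2.minAreaRect((P*1000).astype(np.float32)); print(n,"board",np.round([cx,cy,w,h,a],1),len(P))
    for nm,y in(("a",.056),("b",.179)):
        q=s[(s[:,2]>.076)&(s[:,2]<.2)&(abs(s[:,1]-y)<.045)&(s[:,0]>-.1)&(s[:,0]<.05)]
        kb=q[(col[(s[:,2]>.076)&(s[:,2]<.2)&(abs(s[:,1]-y)<.045)&(s[:,0]>-.1)&(s[:,0]<.05)].max(1)<70)]
        hi=q[q[:,2]>.12]; ft=s[(s[:,0]>-.06)&(s[:,0]<-.003)&(s[:,2]>.045)&(s[:,2]<.09)&(abs(s[:,1]-y)<.03)]
        print(n,nm,"dark Y",np.round(np.percentile(kb[:,1],[3,97])*1e3,1),"high n",len(hi),"foot Y",np.round(np.percentile(ft[:,1],[3,50,97])*1e3,1) if len(ft)>5 else None,"maxZ",np.round(np.percentile(q[:,2],99)*1e3,1))
E
python3 meas.py
python3 -c "
from h import *
sh([-.19,-.238,.2],[-.19,-.238,.024])"
```

```text
clock: 10.9
tcp_pos: [0.5332, 0.0284, 0.2623]
orientation: [2.247, 2.185, -0.011]
contact_force: [1.0, -1.3, -0.6]
grip_width: 0.0004
gripper_force: 0.0
clock: 11.4
tcp_pos: [0.4563, -0.1953, 0.2646]
orientation: [2.248, 2.184, -0.011]
contact_force: [0.1, 0.0, 0.1]
grip_width: -0.0
gripper_force: 0.0
scene board [-110.2 -193.2  268.3   60.9   77.5] 813
scene a dark Y [41.1 73.9] high n 508 foot Y None maxZ 187.5
scene b dark Y [164.6 197.2] high n 0 foot Y [180.8 183.7 186.1] maxZ 117.0
side board [-109.1 -193.9  265.    65.3   77.9] 1451
side a dark Y [41.5 74.3] high n 697 foot Y [39.4 53.7 70.7] maxZ 187.2
side b dark Y [162.9 197.4] high n 0 foot Y [173.7 183.5 186.2] maxZ 115.7
t 11.5 tcp sled mm [-169.  -187.8  263.7] F [-0.   0.6 -0. ] w 0.0 J [ 1.15  0.29 -1.02  1.89  0.29  1.12 -0.02]
[-0.19, -0.238, 0.2] shift [-4.97 -2.03  6.43]
[-0.19, -0.238, 0.024] shift [ 0.21  0.04 17.6 ]
```

```bash

python3 -m crank '[[[-2.5,-1,3.2],[0,0,0]],[[-2.5,-1,3.2],[0,0,0]],[[0,0,4.4],[0,0,0]],[[0,0,4.4],[0,0,0]],[[0,0,4.4],[0,0,0]]]'
python3 -m crank '[[[0,0,4.0],[0,0,0]],[[0,0,0],[0,0,0]]]'
python3 -c "
from h import *
goal([-.19,-.238,.024],0,1.571)
sh([-.19,-.238,.024],[-.13,-.238,.024],[-.0725,-.238,.024])"
```

```text
clock: 12.0
tcp_pos: [0.4359, -0.2449, 0.0672]
orientation: [2.248, 2.184, -0.011]
contact_force: [0.5, -1.8, -0.2]
grip_width: 0.0
gripper_force: 0.0
clock: 12.2
tcp_pos: [0.4325, -0.2433, 0.0246]
orientation: [-2.251, -2.189, 0.015]
contact_force: [-0.3, 0.5, 0.7]
grip_width: 0.0001
gripper_force: 0.0
t 12.2 tcp sled mm [-189.7 -230.7   24.6] F [-0.3  0.5  0.7] w 0.0001 J [ 0.98  0.62 -0.75  2.08  0.68  0.7  -0.25]
turn [-0.008  0.006  0.001] | shift before turn cm [-0.73 -0.03  0.07] | after turn [-0.73 -0.03  0.06]
t 12.2 tcp sled mm [-189.7 -230.7   24.6] F [-0.3  0.5  0.7] w 0.0001 J [ 0.98  0.62 -0.75  2.08  0.68  0.7  -0.25]
[-0.19, -0.238, 0.024] shift [-0.73 -0.03  0.07]
[-0.13, -0.238, 0.024] shift [-0.01  6.   -0.05]
[-0.0725, -0.238, 0.024] shift [-0.01  5.75 -0.05]
```

```bash

python3 -m crank '[[[-0.3,1.5,0],[0,0,0]],[[-0.3,1.2,0],[0,0,0]],[[0,0.9,0],[0,0,0]],[[0,0.9,0],[0,0,0]],[[0,0.9,0],[0,0,0]]]'
python3 -m crank '[[[0,0.9,0],[0,0,0]],[[0,0.9,0],[0,0,0]],[[0,0.9,0],[0,0,0]],[[0,0,0],[0,0,0]]]'
python3 meas.py | grep board
python3 -c "
from h import *
sh([-.0725,-.24,.024])"
```

```text
clock: 12.7
tcp_pos: [0.4884, -0.2535, 0.0299]
orientation: [2.249, 2.184, -0.017]
contact_force: [-9.0, -0.6, 13.4]
grip_width: -0.0003
gripper_force: 6.5
clock: 13.1
tcp_pos: [0.5179, -0.2532, 0.0295]
orientation: [2.246, 2.184, -0.009]
contact_force: [0.8, 0.5, 0.1]
grip_width: 0.0003
gripper_force: 0.0
scene board [ -64.1 -187.6   62.9  264.4    2.4] 852
side board [ -63.6 -165.8   62.5  221.7    2.9] 1121
t 13.2 tcp sled mm [-105.3 -237.8   29. ] F [ 0.1 -0.2 -0.8] w 0.0 J [ 0.9   0.7  -0.74  1.91  0.67  0.8  -0.25]
[-0.0725, -0.24, 0.024] shift [-0.22  3.28  0.5 ]
```

```bash

python3 -m crank '[[[0,-2,0.2],[0,0,0]],[[3.5,0,0],[0,0,0]],[[3.7,0,0],[0,0,0]],[[0,2,0],[0,0,0]],[[0,0.8,0],[0,0,0]]]'
python3 -m crank '[[[0,0.7,0],[0,0,0]],[[0,0.7,0],[0,0,0]],[[0,0.6,0],[0,0,0]],[[0,0,0],[0,0,0]]]'
python3 meas.py | grep board
python3 -c "
from h import *
sh([-.0725,-.165,.026])"
```

```text
clock: 13.7
tcp_pos: [0.5273, -0.1801, 0.0264]
orientation: [2.245, 2.188, -0.01]
contact_force: [-2.3, 1.0, 1.2]
grip_width: -0.0006
gripper_force: 0.1
clock: 14.1
tcp_pos: [0.5469, -0.1827, 0.0259]
orientation: [2.249, 2.184, -0.01]
contact_force: [-0.0, 1.0, -0.3]
grip_width: -0.0003
gripper_force: 0.0
scene board [ -45.7 -192.3  262.6   44.    89.6] 632
side board [ -31.8 -129.3  135.7   62.5   89.7] 672
t 14.2 tcp sled mm [ -77.7 -166.5   25.9] F [ 0.8  0.4 -0.3] w 0.0002 J [ 0.76  0.71 -0.74  1.9   0.68  0.8  -0.39]
[-0.0725, -0.165, 0.026] shift [ 0.15  0.52 -0.01]
```

```bash

python3 -m crank '[[[0,0.25,0],[0,0,0]],[[0,0.2,0],[0,0,0]],[[0,0,0],[0,0,0]]]'
python3 -m crank '[[[0,0.15,0],[0,0,0]],[[0,0,0],[0,0,0]]]'
python3 -m crank '[[[0,0.15,0],[0,0,0]],[[0,0,0],[0,0,0]]]'
python3 -c "
from h import *
state()"
```

```text
clock: 14.5
tcp_pos: [0.55, -0.1827, 0.0258]
orientation: [2.249, 2.185, -0.014]
contact_force: [-2.7, -2.2, 1.1]
grip_width: 0.0001
gripper_force: 1.1
clock: 14.7
tcp_pos: [0.5517, -0.1827, 0.0258]
orientation: [2.248, 2.185, -0.013]
contact_force: [-2.1, -0.7, 0.1]
grip_width: 0.0002
gripper_force: 1.2
clock: 14.9
tcp_pos: [0.5519, -0.1827, 0.0257]
orientation: [2.25, 2.186, -0.017]
contact_force: [-7.0, -0.8, 5.9]
grip_width: 0.0
gripper_force: 3.7
t 14.9 tcp sled mm [ -72.1 -166.6   25.7] F [-7.  -0.8  5.9] w 0.0 J [ 0.75  0.72 -0.74  1.89  0.68  0.81 -0.38]
```

```bash

python3 -m crank '[[[0,-2.5,0],[0,0,0]],[[-4.9,0,0],[0,0,0]],[[-4.9,0,0],[0,0,0]],[[-4.9,0,0],[0,0,0]],[[-4.7,0,0],[0,0,0]]]'
python3 -m crank '[[[0,3.3,0],[0,0,0]],[[0,3.3,0],[0,0,0]],[[0,0,0],[0,0,0]]]'
python3 -c "
from h import *
goal([-.030,-.338,.025],0,1.571)
sh([-.03,-.338,.025],[-.03,-.12,.025])"
python3 meas.py | grep board
```

```text
clock: 15.4
tcp_pos: [0.524, -0.3776, 0.0285]
orientation: [2.246, 2.184, -0.009]
contact_force: [1.3, 1.2, 0.5]
grip_width: 0.0001
gripper_force: 0.0
clock: 15.7
tcp_pos: [0.5934, -0.3772, 0.0288]
orientation: [2.245, 2.183, -0.006]
contact_force: [-0.1, 0.9, 1.2]
grip_width: 0.0002
gripper_force: 0.0
t 15.7 tcp sled mm [ -25.  -359.9   28.8] F [-0.1  0.9  1.2] w 0.0002 J [ 0.94  0.85 -0.72  1.58  0.66  0.95 -0.03]
turn [0.004 0.01  0.001] | shift before turn cm [ 2.19 -0.5   0.36] | after turn [ 2.19 -0.5   0.38]
t 15.7 tcp sled mm [ -25.  -359.9   28.8] F [-0.1  0.9  1.2] w 0.0002 J [ 0.94  0.85 -0.72  1.58  0.66  0.95 -0.03]
[-0.03, -0.338, 0.025] shift [ 2.19 -0.5   0.36]
[-0.03, -0.12, 0.025] shift [21.8   0.03 -0.22]
scene board [ -42.4 -193.3  265.9   36.9   89.7] 537
side board [ -30.1 -193.3  267.2   62.3   89.7] 1306
```

```bash

python3 -m crank '[[[1.0,-0.5,0.3],[0,0,0]],[[1.0,0,0],[0,0,0]],[[1.3,0,0],[0,0,0]],[[1.5,0,0],[0,0,0]],[[1.5,0,0],[0,0,0]]]'
python3 -m crank '[[[1.5,0,0],[0,0,0]],[[1.5,0,0],[0,0,0]],[[1.5,0,0],[0,0,0]],[[1.5,0,0],[0,0,0]],[[1.5,0,0],[0,0,0]]]'
python3 -m crank '[[[1.5,0,0],[0,0,0]],[[1.5,0,0],[0,0,0]],[[1.5,0,0],[0,0,0]],[[1.5,0,0],[0,0,0]],[[1.0,0,0],[0,0,0]]]'
python3 -c "
from h import *
sh([-.03,-.105,.025])"
python3 meas.py | grep -v ' a '
```

```text
clock: 16.3
tcp_pos: [0.5852, -0.313, 0.0242]
orientation: [2.248, 2.186, -0.013]
contact_force: [-1.4, -2.1, -1.0]
grip_width: -0.0004
gripper_force: 1.0
clock: 16.8
tcp_pos: [0.5883, -0.2382, 0.0238]
orientation: [2.247, 2.185, -0.011]
contact_force: [-1.3, -2.7, 2.8]
grip_width: -0.0004
gripper_force: 1.5
clock: 17.3
tcp_pos: [0.5901, -0.167, 0.0229]
orientation: [2.246, 2.187, -0.011]
contact_force: [0.5, -2.1, 1.9]
grip_width: -0.0
gripper_force: 1.2
t 17.3 tcp sled mm [ -34.3 -149.9   22.9] F [ 0.5 -2.1  1.9] w -0.0 J [ 0.7   0.76 -0.73  1.81  0.68  0.84 -0.4 ]
[-0.03, -0.105, 0.025] shift [ 4.48  0.44 -0.25]
scene board [-42.9 -85.2  33.8 110.4   0.8] 234
scene b dark Y [163. 197.] high n 0 foot Y [180.7 183.1 185.7] maxZ 116.5
side board [-30.3  -5.4  63.2 263.6   0.5] 1615
side b dark Y [163.2 197.4] high n 0 foot Y [174.6 183.6 186.2] maxZ 115.8
```

```bash

python3 -m crank '[[[1.2,0,-0.1],[0,0,0]],[[1.2,0,-0.1],[0,0,0]],[[0.9,0,0],[0,0,0]],[[0.6,0,0],[0,0,0]],[[0.4,0,0],[0,0,0]]]'
python3 -m crank '[[[0.2,0,0],[0,0,0]],[[0.2,0,0],[0,0,0]],[[0,0,0],[0,0,0]]]'
python3 -c "
from h import *
state()"
python3 meas.py | grep board
```

```text
clock: 17.9
tcp_pos: [0.5912, -0.1258, 0.0245]
orientation: [2.247, 2.186, -0.012]
contact_force: [-1.3, -2.6, 2.0]
grip_width: 0.0003
gripper_force: 1.1
clock: 18.2
tcp_pos: [0.5914, -0.1227, 0.0244]
orientation: [2.248, 2.185, -0.012]
contact_force: [-0.0, -1.3, 0.4]
grip_width: -0.0001
gripper_force: 0.8
t 18.2 tcp sled mm [ -34.3 -105.5   24.4] F [-0.  -1.3  0.4] w -0.0001 J [ 0.63  0.74 -0.73  1.83  0.68  0.83 -0.48]
scene board [-42.   57.6  94.8  35.8  89.5] 214
side board [-29.7  34.7 264.8  61.6  89.9] 1593
```

```bash

python3 -m crank '[[[0.2,0,0],[0,0,0]],[[0.15,0,0],[0,0,0]],[[0,0,0],[0,0,0]]]'
python3 -m crank '[[[0.15,0,0],[0,0,0]],[[0,0,0],[0,0,0]]]'
python3 -m crank '[[[0.1,0,0],[0,0,0]],[[0,0,0],[0,0,0]]]'
python3 -m crank '[[[0.1,0,0],[0,0,0]],[[0,0,0],[0,0,0]]]'
python3 -c "
from h import *
state()"
```

```text
clock: 18.6
tcp_pos: [0.5914, -0.1184, 0.0243]
orientation: [2.248, 2.186, -0.011]
contact_force: [0.2, -1.1, 1.1]
grip_width: -0.0002
gripper_force: 0.6
clock: 18.8
tcp_pos: [0.5914, -0.117, 0.0243]
orientation: [2.248, 2.186, -0.011]
contact_force: [0.2, -0.4, 0.7]
grip_width: -0.0005
gripper_force: 0.6
clock: 19.0
tcp_pos: [0.5914, -0.1164, 0.0242]
orientation: [2.248, 2.185, -0.012]
contact_force: [-0.9, -2.4, 1.7]
grip_width: -0.0001
gripper_force: 1.0
clock: 19.2
tcp_pos: [0.5914, -0.1163, 0.0243]
orientation: [2.248, 2.184, -0.013]
contact_force: [0.5, -5.0, 1.9]
grip_width: 0.0001
gripper_force: 2.4
t 19.2 tcp sled mm [-34.5 -99.1  24.3] F [ 0.5 -5.   1.9] w 0.0001 J [ 0.62  0.74 -0.73  1.84  0.68  0.83 -0.49]
```

```bash
cat > snug.py <<'E'
from h import *
P=[];
for k in range(6):
    c,p,ok=cloud("side"); s=tosled(c); s[~ok]=9; P.append(s)
s=np.median(P,0); col=p.astype(int)
top=(abs(s[...,2]-.040)<.003)&(s[...,0]>-.07)&(s[...,0]<0.002)&(s[...,1]>-.12)&(s[...,1]<.19)&(col[...,0]-col[...,2]>25)
fr=(s[...,2]>.047)&(s[...,2]<.066)&(abs(s[...,0])<.008)&(s[...,1]>-.12)&(s[...,1]<.19)
front=(s[...,2]>.018)&(s[...,2]<.034)&(abs(s[...,0]+.058)<.008)&(s[...,1]>-.12)&(s[...,1]<.19)&(col[...,0]-col[...,2]>25)
for nm,m in(("fence",fr),("boardfront",front)):
    y=s[m][:,1];x=s[m][:,0]; 
    for lo in np.arange(-.1,.18,.04):
        w=(y>lo)&(y<lo+.04)
        if w.sum()>8: print(nm,round(lo+.02,2),np.round(np.median(x[w])*1e3,2),w.sum())
print("Y range top",np.round(np.percentile(s[top][:,1],[.5,1,99,99.5])*1e3,1))
cv2.imwrite("pics/s5.png",cv2.resize(p[180:320,170:370],None,fx=4,fy=4)[:,:,::-1])
E
python3 snug.py
```

```text
fence -0.08 0.67 66
fence -0.04 0.83 64
fence -0.0 0.66 70
fence 0.04 0.77 82
fence 0.08 0.57 92
fence 0.12 0.52 61
fence 0.2 0.49 30
boardfront -0.08 -57.35 37
boardfront -0.04 -57.3 54
boardfront -0.0 -57.24 66
boardfront 0.04 -57.44 64
boardfront 0.08 -57.36 69
boardfront 0.12 -57.43 68
boardfront 0.16 -57.47 76
Y range top [-85.6 -84.1 168.4 170.8]
```

View pics/s5.png

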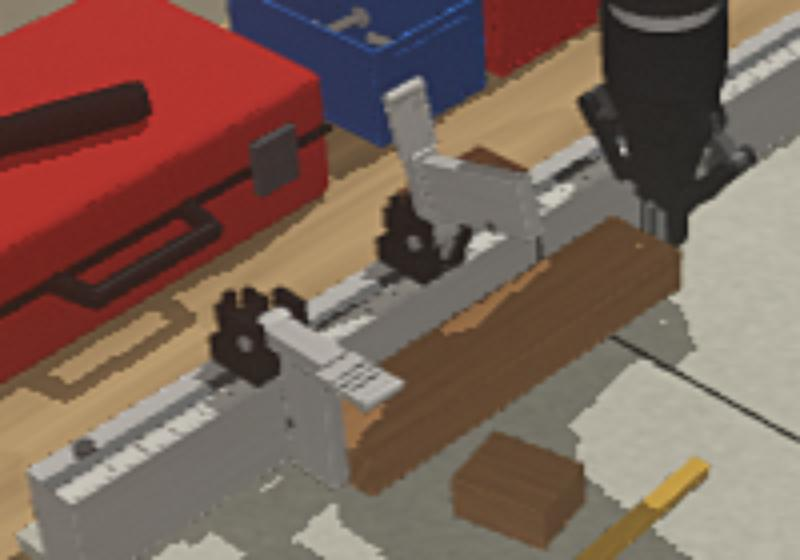

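The board's front face is 58.0 mm from the fence along its whole length, so it is snug, and its left end meets foot b at (345,450). I'll press slightly more, then back straight off and up.

```bash

python3 -m crank '[[[0.05,0,0],[0,0,0]],[[0,0,0],[0,0,0]],[[0,0,0],[0,0,0]]]'
python3 -m crank '[[[-0.5,0,0],[0,0,0]],[[-2.5,0,0],[0,0,0]],[[-3,0,0],[0,0,0]],[[0,0,-4],[0,0,0]],[[0,0,-4],[0,0,0]]]'
python3 -m crank '[[[0,0,-4],[0,0,0]],[[0,0,-4],[0,0,0]],[[0,0,0],[0,0,0]],[[0,0,0],[0,0,0]]]'
python3 meas.py; python3 snug.py
```

```text
clock: 19.8
tcp_pos: [0.5914, -0.1162, 0.0242]
orientation: [2.248, 2.184, -0.014]
contact_force: [0.3, -6.7, 3.2]
grip_width: 0.0002
gripper_force: 3.1
clock: 20.3
tcp_pos: [0.5886, -0.1739, 0.1043]
orientation: [2.252, 2.187, -0.012]
contact_force: [0.6, 0.4, 0.3]
grip_width: -0.0001
gripper_force: 0.0
clock: 20.7
tcp_pos: [0.5904, -0.1724, 0.1855]
orientation: [2.246, 2.186, -0.009]
contact_force: [0.3, 0.2, -0.7]
grip_width: -0.0001
gripper_force: 0.0
scene board [-42.4  53.8  36.9  92.8   1.5] 210
scene a dark Y [41.2 74.3] high n 506 foot Y None maxZ 188.1
scene b dark Y [162.9 197.1] high n 0 foot Y [180.1 183.3 185.9] maxZ 116.1
side board [-2.950e+01  4.210e+01  6.270e+01  2.634e+02  1.000e-01] 1580
side a dark Y [41.1 74.3] high n 700 foot Y None maxZ 187.7
side b dark Y [162.6 197.2] high n 0 foot Y [174.2 183.7 186.2] maxZ 115.8
fence -0.08 0.83 70
fence -0.04 0.88 67
fence -0.0 0.5 68
fence 0.04 0.59 86
fence 0.08 0.41 86
fence 0.12 0.56 61
fence 0.2 0.38 26
boardfront -0.08 -57.51 36
boardfront -0.04 -57.45 61
boardfront -0.0 -57.5 66
boardfront 0.04 -57.45 62
boardfront 0.08 -57.49 69
boardfront 0.12 -57.49 78
boardfront 0.16 -57.65 72
Y range top [-85.9 -84.1 167.6 169.7]
```

Nothing has shifted: both stops are in place, the board is snug, and its left end is on the stop.

```bash
python3 -c "
from bench import r
print(r.hand_in())"
```

```text
the job is handed in; nothing more can be done
None
```

The job is done and handed in: stop a is flipped up and stop b down, and the board is snug on the fence along its whole length. Its left end was pressed onto stop b with about 7 N, and neither stop shifted along the fence.

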